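# Lock the jars away in the code-locked tray

## Task

Lock the screw-lid jars away in the code-locked tray: roll the three pip-numbered thumbwheels to 4, 2, 5 (nearest wheel first, number uppermost), then slide the keeper bar fully open, stand every jar in a well of its own, slide the bar fully home and finally roll every wheel on to a different number from its code number. The wheels must stay on the code for as long as the bar is not home, and the film roll and the dye bottle are to be left standing where they are.

Things in the scene. Friction and masses are not known exactly. Their poses are not given: they have to be found in the camera images.
- lock_tray: fixed tray with code lock; origin: centre of its underside, on the bench; long axis y. Grey block with three wells (90 mm in x, y -100 to +100 mm, 30 mm high), bar guide at its -y end (48 mm in x, y -126 to -98 mm, 90 mm high), lock housing at +y (126 mm in x, y +101 to +183 mm, 40 mm high; cheeks between the wheels to 59 mm, a keeper at y +105 mm to 80 mm)
- well_1 (a point): centre of the floor (8 mm above the bench) of the well nearest the bar guide, tray y -60 mm; round, 53 mm across, 22 mm deep, mouth 30 mm above the bench
- well_2 (a point): floor centre of the middle well, tray y 0; same size
- well_3 (a point): floor centre of the well nearest the lock, tray y +60 mm; same size
- wheel_near_axle (a point): centre of the thumbwheel nearest the robot: tray x -42, y +141 mm, 50 mm above the bench. The three black wheels are alike, 42 mm apart, axles level along tray x. Core radius 20 mm, 18 mm wide; six straight lugs, 6 mm thick, 16 mm wide, out to radius 36 mm, 60 degrees apart, by which closed fingertips roll the wheel
- wheel_mid_axle (a point): centre of the middle thumbwheel (tray x 0, y +141 mm). In the valleys between the lugs white pips give the numbers 1 to 6; the uppermost valley's number is the one shown, its two lugs then 30 degrees either side of the top
- wheel_far_axle (a point): centre of the far thumbwheel (tray x +42 mm, y +141 mm)
- wheel_near (a joint): nearest thumbwheel, rad: (number - 1) x 1.047, so 0 shows 1 and 5.236 shows 6; stops 0.15 rad beyond 1 and 6, no way round. Grows when the wheel's top is pushed toward tray -y (from the lock toward the wells). Code number 4. About 0.03 N m of friction, no clicks, stays where it is left
- wheel_mid (a joint): middle thumbwheel, rad: (number - 1) x 1.047, so 0 shows 1 and 5.236 shows 6; stops 0.15 rad beyond 1 and 6, no way round. Grows when the wheel's top is pushed toward tray -y (from the lock toward the wells). Code number 2. About 0.03 N m of friction, no clicks, stays where it is left
- wheel_far (a joint): far thumbwheel, rad: (number - 1) x 1.047, so 0 shows 1 and 5.236 shows 6; stops 0.15 rad beyond 1 and 6, no way round. Grows when the wheel's top is pushed toward tray -y (from the lock toward the wells). Code number 5. About 0.03 N m of friction, no clicks, stays where it is left
- keeper_bar (a joint): slide of the flat steel keeper bar (22 mm wide, 8 mm thick, underside 71 mm above the bench) that lies along tray y over the wells: 0 m home (covering the wells, end at the lock), 0.185 m fully open (slid toward tray -y, wells free, jutting out past the guide). Needs about 2 N; stays where left
- bar_knob (a point): centre of the bar's black round knob (18 mm across, 30 mm tall, from 85 to 115 mm above the bench) at the bar's -y end; moves with the bar. Tray (0, -138 mm) when home
- jar_1: white screw-lid jar, 47 mm across, 58 mm tall, about 0.1 kg; origin at the centre of its underside, z up its axis. May be absent (None): there are two or three jars. Stands 8 mm above the bench when seated in a well
- jar_2: white screw-lid jar, 47 mm across, 58 mm tall, about 0.1 kg; origin at the centre of its underside, z up its axis. May be absent (None): there are two or three jars. Stands 8 mm above the bench when seated in a well
- jar_3: white screw-lid jar, 47 mm across, 58 mm tall, about 0.1 kg; origin at the centre of its underside, z up its axis. May be absent (None): there are two or three jars. Stands 8 mm above the bench when seated in a well
- film_roll: loose white film roll standing near the jars, 54 mm across, 51 mm high, with a hole down the middle; leave it alone. Near the jars the gripper must also keep clear of the room wall (x 0.66 m), the side wall (y -0.57 m), the 207 mm high wash bottle (x under 0.36, y under -0.46 m) and the 126 mm high centrifuge (x 0.2 to 0.4, y -0.26 to -0.06 m)
- dye_bottle: loose small amber bottle with a black cap, 42 mm across, 90 mm tall; leave it alone

How it is judged:
By the outcome, as a careful person would: the job done as asked, in the order asked, and still so for the second after the job is handed in, with the robot touching nothing.
Of jar_1, jar_2, jar_3 only 2 to 3 are there at a start; the rules pass over those that are not, and their reading is None.
At some moment in a run one of jar_1, jar_2, jar_3 may be knocked a few centimetres aside while the robot is not near it.
It also fails if it takes over 192 s, if anything falls off the work surface, if the arm or the gripper's body presses on something with over 40 N, if the wrist force passes 120 N, or if a joint passes its speed limit or range.

## Robot

A 6-joint arm with a two-finger parallel gripper is mounted at the origin on the work surface; the furniture and walls round the work are solid. World frame = base frame: x ahead of the robot, y to its left, z up, the work surface at z = 0. Lengths are in m, angles in degrees, forces in N, time in s.
With the tool pointing down it reaches from about 0.25 to 0.775 m from the base axis. Payload 4 kg.
Tool frame: the origin (TCP) lies midway between the tips of the shut fingers; the grasp point (between the pads) lies 19 mm behind it; z points along the fingers, y is the line along which they close (so a half turn about z gives the same grasp; the last joint's range is limited). The gripper opens to 94 mm and grips with 3 to 60 N. Pads are 16 mm wide; open, the fingers measure 119 mm over their backs; the gripper's body (75 mm by 177 mm) begins 78 mm behind the grasp point.
Start: joints at [61.816, 4.996, 78.535, -0, 96.463, -5.907], TCP at [0.209, 0.509, 0.206] pointing down, gripper open.
Joint ranges: [-177.83, 177.83], [-43.37, 116.18], [15.69, 146.23], [-61.86, 241.86], [9.47, 152.12], [-147.06, 147.06]. Speed limits (degrees/s): [159.86, 159.86, 180, 180, 180, 180].

## Interface

Orientations are given as a 3x3 rotation matrix whose columns are the frame's x, y, z axes.
In Python, from rig import manip, vision gives the robot as it stands (manip), with the cameras (vision).
- The arm moves only by the tool shift_gripper, called after ">>>" by a JSON object that holds its "op" and its "data". Schema: {"type":"object","properties":{"increments":{"type":"array","items":{"type":"number"},"minItems":7,"maxItems":70},"squeeze":{"type":"number"},"only":{"type":"string"},"quiet":{"type":"boolean"},"lines":{"type":"string"}},"required":["increments"],"additionalProperties":false}. increments is one flat list of numbers that holds 1 to 10 rows one after another, with no inner brackets; each row has 7 numbers: a rotation vector rx, ry, rz in degrees, then dx, dy, dz in m, then the finger opening in m; each row shifts and turns the commanded pose from where the row before left it, along the tool's axes as they then stand; what a row does not reach is not made up. A row lasts 1/8 s, in which the tool goes at most 0.0625 m and 10.7 degrees, less where a joint would pass 70% of its speed; a pose out of reach is approached as far as the arm can. The fingers move at their own pace and stop on an object; squeeze is the grip in N (left out, the last holds). Time passes only in rows, so rows that do not move let the fingers close. The tool returns the time, the measured TCP pose, the force, the opening and the grip force at its end. only (a regular expression) keeps the lines of the reply that match it, lines (a string "A,B") keeps lines A to B, and quiet returns only ok. Input that does not fit is refused with a message, and nothing moves.
- manip.observe(): the state, without advancing time (a new reading comes with each control period).
- vision.camera(name): name is "scene" or "side" or "wrist"; returns the picture (384x512x3 uint8, red, green, blue); there is no depth.
- vision.calibration(name): a dict with "fx", "fy", "cx", "cy" (pixels), "rvec" (rotation vector, rad) and "tvec" (3), from world to camera coordinates, as OpenCV has them; the wrist camera has in their place "mount" (4x4, takes a point from camera to tool coordinates, whose origin is the TCP and whose axes are the flange's). Camera axes: x right, y down, z forward; pixel columns grow to the right and rows downward; lengths in m; the calibration is good to about 2 mm. The wrist camera is an equidistant fisheye: a pixel r from the principal point sees the ray r / f radians off the axis. A picture is of the moment at which its call begins: read the wrist's pose just before it. calibration takes no time and is no camera call.
- manip.finish_job(): hands the job in; it is judged then, once.
The state is a dict: "time": time; "joint_pos": joint angles; "dq": joint speeds; "joint_efforts": joint torques, N m; "tool_pos": TCP position; "tcp_rot": TCP orientation; "ft_force": force on the tool from outside, world axes, zero at the start; "moment": the same for the moment, N m; "gripper_width": finger opening in m; "grip_force": force on a finger pad.
Only numpy, scipy, OpenCV 4.12 (cv2) and the standard library are available. Lean on these libraries where they do the work, as an engineer would, in place of code of your own. Each camera call takes 0.05 s, during which the arm holds its last target. There are 200 camera calls.

## Working session

There is one attempt and no reset: what is moved stays moved. The work goes in short steps, Python scripts to look and compute and a tool call to move; the robot and the scene stay as the last step left them, time stands still between calls to the robot, and variables do not carry over. Pictures are saved under pics/ and viewed, at most 14 in all, crops included, and the job is handed in when it is done.

```bash
ls; mkdir -p pics; python3 - <<'E'
from rig import manip, vision
import cv2,numpy as np
s=manip.observe();print({k:np.round(v,3).tolist() for k,v in s.items()})
for n in("scene","side","wrist"):
    print(n,vision.calibration(n))
    im=vision.camera(n);cv2.imwrite(f"pics/{n}0.png",im[...,::-1])
E
```

```bash
python3 - <<'E'
import cv2,numpy as np
a=[cv2.imread(f"pics/{n}0.png") for n in("scene","side")]
cv2.imwrite("pics/a.png",cv2.resize(a[0],(800,600),interpolation=cv2.INTER_CUBIC))
cv2.imwrite("pics/b.png",cv2.resize(a[1],(800,600),interpolation=cv2.INTER_CUBIC))
E
```

```text
(no output)
```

View pics/a.png

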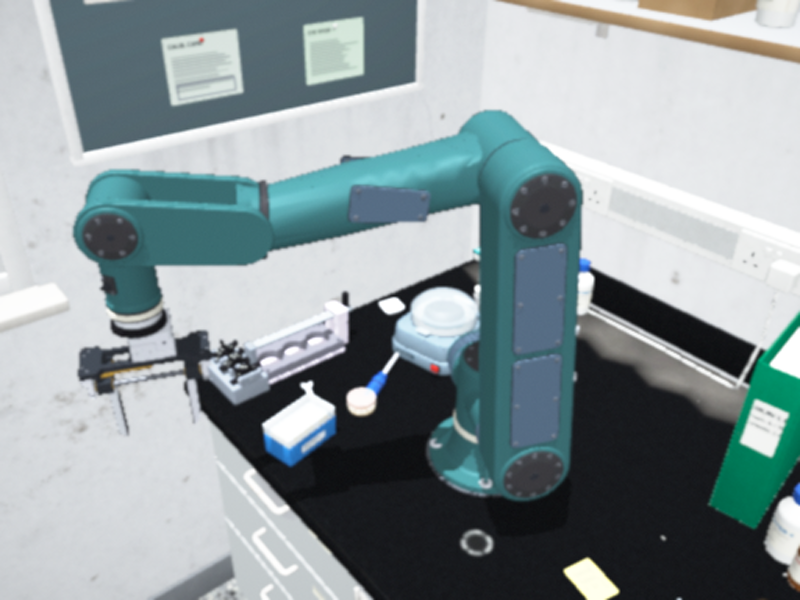

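View pics/b.png

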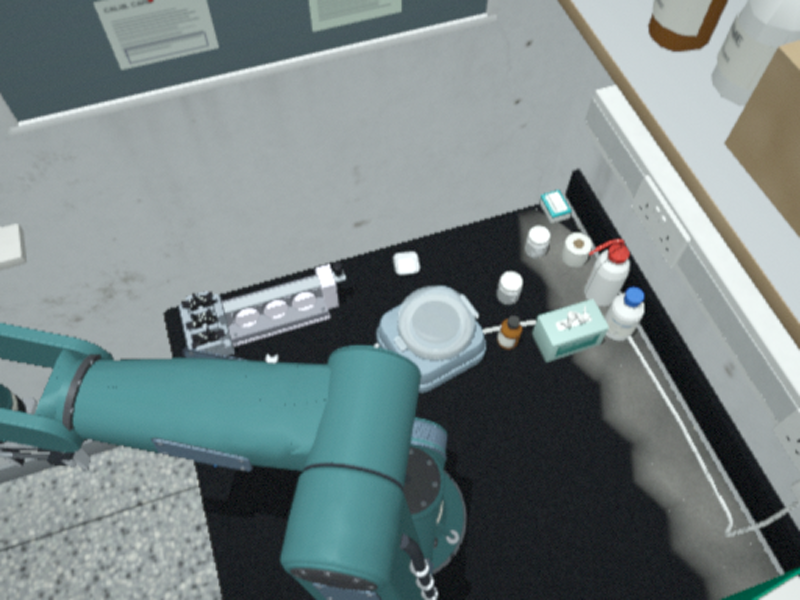

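The side picture shows two jars at (537,240) and (509,287), the film roll at (577,248), the dye bottle at (509,333), the wheels near (203,320) and the knob at (340,277). The bar is home.

```bash
cat > h.py <<'E'
from rig import manip, vision
import cv2,numpy as np
from scipy.spatial.transform import Rotation as R
def ray(n,px,s=None):
    c=vision.calibration(n);u=(px[0]-c['cx'])/c['fx'];v=(px[1]-c['cy'])/c['fy']
    if n=='wrist':
        r=np.hypot(u,v)+1e-12;d=np.array([u/r*np.sin(r),v/r*np.sin(r),np.cos(r)])
        T=np.eye(4);T[:3,:3]=s['tcp_rot'];T[:3,3]=s['tool_pos'];T=T@c['mount']
        return T[:3,3],T[:3,:3]@d
    M=R.from_rotvec(c['rvec']).as_matrix()
    return -M.T@c['tvec'],M.T@np.array([u,v,1.])
def plane(n,px,z,s=None):
    o,d=ray(n,px,s);return o+d*(z-o[2])/d[2]
def proj(n,P,s=None):
    c=vision.calibration(n);P=np.asarray(P,float)
    if n=='wrist':
        T=np.eye(4);T[:3,:3]=s['tcp_rot'];T[:3,3]=s['tool_pos'];T=np.linalg.inv(T@c['mount'])
        q=T[:3,:3]@P+T[:3,3];t=np.arctan2(np.hypot(q[0],q[1]),q[2]);a=np.arctan2(q[1],q[0])
        return np.array([c['cx']+c['fx']*t*np.cos(a),c['cy']+c['fy']*t*np.sin(a)])
    q=R.from_rotvec(c['rvec']).as_matrix()@P+c['tvec'];return np.array([c['cx']+c['fx']*q[0]/q[2],c['cy']+c['fy']*q[1]/q[2]])
E
python3 - <<'E'
from h import *
k=512/800
for nm,p,z in [("jarA top",(538,231),.058),("jarB top",(511,278),.058),("film",(577,241),.051),("dye",(512,324),.09),("knob",(340,275),.11),("wheelfar",(201,298),.08),("mid",(203,316),.08),("near",(206,336),.08),("w",(305,301),.03),("w",(275,310),.03),("w",(247,319),.03)]:
    print(nm,plane("side",np.array(p)*k,z).round(3))
print(plane("scene",np.array((345,299))*k,.11).round(3),"knob scene")
E
python3 -c "
import cv2;a=cv2.imread('pics/side0.png');b=cv2.resize(a[90:250,90:430],None,fx=2.35,fy=2.35,interpolation=cv2.INTER_CUBIC);cv2.imwrite('pics/c.png',b)"
```

```text
jarA top [ 0.453 -0.459  0.058]
jarB top [ 0.364 -0.358  0.058]
film [ 0.407 -0.529  0.051]
dye [ 0.252 -0.306  0.09 ]
knob [ 0.452 -0.025  0.11 ]
wheelfar [0.508 0.245 0.08 ]
mid [0.467 0.249 0.08 ]
near [0.422 0.253 0.08 ]
w [0.465 0.051 0.03 ]
w [0.464 0.114 0.03 ]
w [0.462 0.172 0.03 ]
[ 0.456 -0.014  0.11 ] knob scene
```

View pics/wrist0.png

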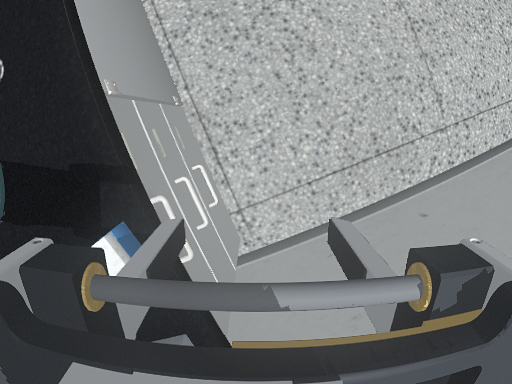

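The wrist picture shows only the floor and drawers, plus the gripper across the lower half. I'll line up the tool with the tray, shut the fingers and move over the wheels.

>>> {"op": "shift_gripper", "data": {"increments": [0,0,9.67,0,0,0,0,0,0,9.67,0,0,0,0,0,0,9.67,0,0,0,0,0,0,9.67,0,0,0,0,0,0,9.67,0,0,0,0,0,0,9.67,0,0,0,0,0,0,9.67,0,0,0,0,0,0,0,0,0,0,0], "squeeze": 20}}

```text
time: 1.15
tool_pos: [0.2084, 0.5088, 0.2051]
tcp_rot: [[-0.003, 1.0, -0.0], [1.0, 0.003, -0.001], [-0.001, -0.0, -1.0]]
ft_force: [-0.2, -0.3, -0.6]
gripper_width: 0.0174
grip_force: 0.0
```

>>> {"op": "shift_gripper", "data": {"increments": [0,0,0,-0.042,0.032,-0.002,0,0,0,0,-0.042,0.032,-0.002,0,0,0,0,-0.042,0.032,-0.002,0,0,0,0,-0.042,0.032,-0.002,0,0,0,0,-0.042,0.032,-0.002,0,0,0,0,-0.042,0.032,-0.002,0,0,0,0,-0.042,0.032,-0.002,0,0,0,0,-0.042,0.032,-0.002,0,0,0,0,0,0,0,0,0,0,0,0,0,0,0]}}

```text
time: 2.4
tool_pos: [0.4644, 0.1733, 0.2213]
tcp_rot: [[-0.002, 1.0, -0.001], [1.0, 0.002, 0.001], [0.001, -0.001, -1.0]]
ft_force: [-0.6, 0.1, 0.3]
gripper_width: 0.0005
grip_force: 0.0
```

```bash
python3 - <<'E'
from h import *
import pickle
s=manip.observe();im=vision.camera('wrist');pickle.dump((s,im),open('w1.pkl','wb'))
print(s['time'],s['tool_pos'],s['tcp_rot'].round(4) if hasattr(s['tcp_rot'],'round') else s['tcp_rot'])
cv2.imwrite('pics/w1.png',cv2.resize(im[:,:,::-1],(800,600),interpolation=cv2.INTER_CUBIC))
E
```

```text
2.4 [0.46435231 0.17333254 0.22125954] [[-1.8e-03  1.0e+00 -9.0e-04]
 [ 1.0e+00  1.8e-03  6.0e-04]
 [ 6.0e-04 -9.0e-04 -1.0e+00]]
```

View pics/w1.png

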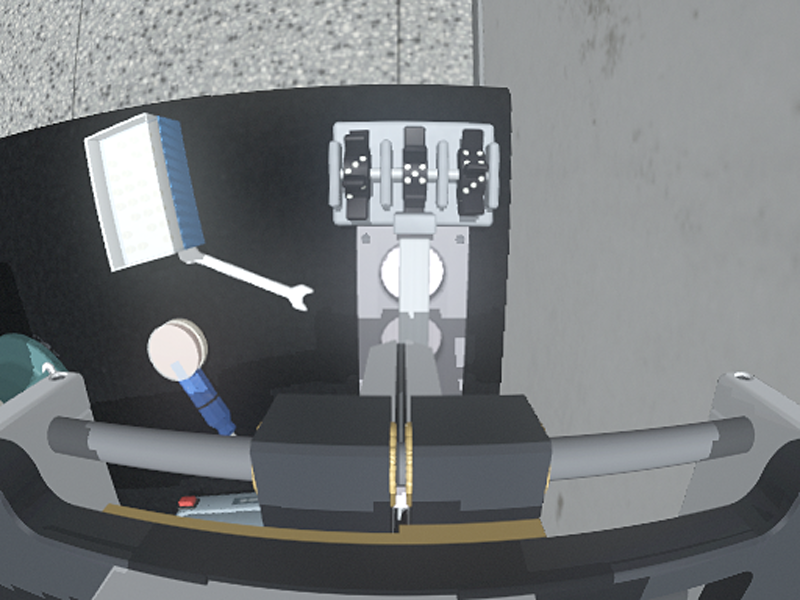

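The wheels are seen at (356,175), (415,170) and (473,173), and well 3 at (411,272). I'll zoom in on the pips.

```bash
python3 - <<'E'
from h import *
import pickle
s,im=pickle.load(open('w1.pkl','rb'))
c=im[70:150,205:325,::-1];cv2.imwrite('pics/w1c.png',cv2.resize(c,None,fx=6.5,fy=6.5,interpolation=cv2.INTER_CUBIC))
k=.64
for p,z in [((332,124),.04),((495,124),.04),((332,224),.04),((497,224),.04),((365,239),.03),((460,239),.03),((398,214),.08),((436,214),.08)]:
    print(p,plane('wrist',np.array(p)*k,z,s).round(4))
E
```

```text
(332, 124) [0.4123 0.2946 0.04  ]
(495, 124) [0.5382 0.2957 0.04  ]
(332, 224) [0.4117 0.2161 0.04  ]
(497, 224) [0.5409 0.2167 0.04  ]
(365, 239) [0.4367 0.203  0.03  ]
(460, 239) [0.513  0.2032 0.03  ]
(398, 214) [0.4634 0.2258 0.08  ]
(436, 214) [0.4895 0.2259 0.08  ]
```

View pics/w1c.png

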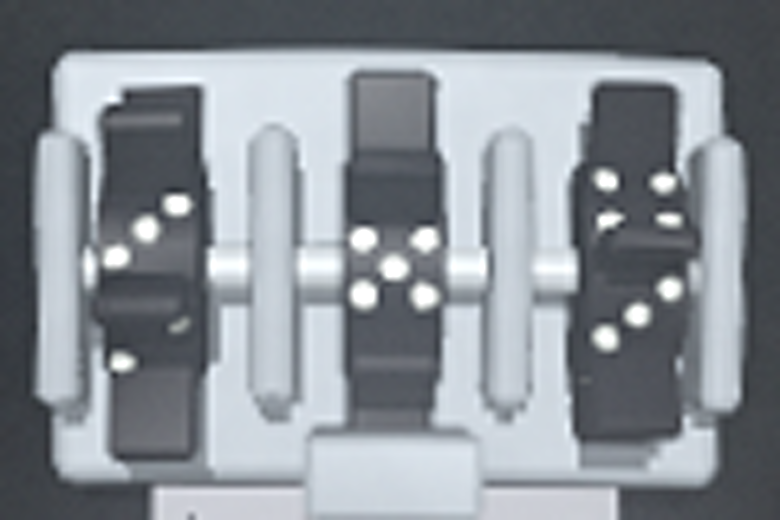

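The middle wheel shows 5 squarely. The near wheel is between 2 and 3, with its lug just past the top toward −y. The far wheel is between 3 and 4, with its lug just on the +y side. Next I compute the lug angles.

```bash
python3 - <<'E'
from h import *
import pickle
s,im=pickle.load(open('w1.pkl','rb'))
f=lambda u,v:(205+u/6.5,70+v/6.5)
for n,u,v in [('near',140,297),('far',650,238)]:
    for z in(.084,.086): 
        P=plane('wrist',f(u,v),z,s);print(n,P.round(4),np.degrees(np.arcsin((.2545-P[1])/.036)).round(1))
P=plane('wrist',f(394,267),.07,s);print('mid pip5',P.round(4))
E
```

```text
near [0.4336 0.2489 0.084 ] 9.0
near [0.4338 0.2488 0.086 ] 9.1
far [0.5166 0.2592 0.084 ] -7.4
far [0.5163 0.2591 0.086 ] -7.3
mid pip5 [0.4753 0.254  0.07  ]
```

>>> {"op": "shift_gripper", "data": {"increments": [0,0,0,0.0324,-0.0103,0.0404,0,0,0,0,0.0324,-0.0103,0.0404,0,0,0,0,0.0324,-0.0103,0.0404,0,0,0,0,0,0,0,0,0,0,0,0,0,0,0]}}

```text
time: 3.08
tool_pos: [0.4339, 0.271, 0.1015]
tcp_rot: [[-0.003, 1.0, 0.002], [1.0, 0.003, 0.0], [0.0, 0.002, -1.0]]
ft_force: [0.6, 0.1, -0.2]
gripper_width: 0.0002
grip_force: 0.0
```

>>> {"op": "shift_gripper", "data": {"increments": [0,0,0,0,0,0.0255,0,0,0,0,0,0,0,0,0,0,0,-0.0065,0,0,0,0,0,0,-0.0065,0,0,0,0,0,0,-0.0065,0,0,0,0,0,0,0,0,0,0,0,0,0,0,0,0,0]}}

```text
time: 3.95
tool_pos: [0.4339, 0.2505, 0.075]
tcp_rot: [[-0.0, 1.0, 0.0], [1.0, 0.0, -0.0], [-0.0, 0.0, -1.0]]
ft_force: [0.8, 0.2, -0.5]
gripper_width: 0.0005
grip_force: 0.2
```

>>> {"op": "shift_gripper", "data": {"increments": [0,0,0,0,0,-0.03,0,0,0,0,-0.04,0,-0.06,0,0,0,0,-0.04,0,-0.04,0,0,0,0,0,0,0,0,0,0,0,0,0,0,0]}}

```text
time: 4.58
tool_pos: [0.4333, 0.1763, 0.1958]
tcp_rot: [[-0.0, 1.0, -0.002], [1.0, 0.0, 0.0], [0.0, -0.002, -1.0]]
ft_force: [0.1, 0.0, -0.3]
gripper_width: 0.0004
grip_force: 0.0
```

```bash
cat > look.py <<'E'
from h import *
import sys,pickle
s=manip.observe();im=vision.camera('wrist');pickle.dump((s,im),open(sys.argv[1]+'.pkl','wb'))
print(s['time'],np.round(s['tool_pos'],4))
# crop: centre world pt x,y,z ; halfsize px ; 
x,y,z,hw,hh,f=map(float,sys.argv[2:8]);p=proj('wrist',[x,y,z],s).round().astype(int)
u,v=p-[int(hw),int(hh)];u=max(u,0);v=max(v,0)
c=im[v:v+2*int(hh),u:u+2*int(hw),::-1];print('crop origin',u,v)
cv2.imwrite('pics/'+sys.argv[1]+'.png',cv2.resize(c,None,fx=f,fy=f,interpolation=cv2.INTER_CUBIC))
E
python3 look.py w2 .4755 .2545 .07 60 40 6
```

```text
4.575 [0.4333 0.1763 0.1958]
crop origin 237 73
```

View pics/w2.png

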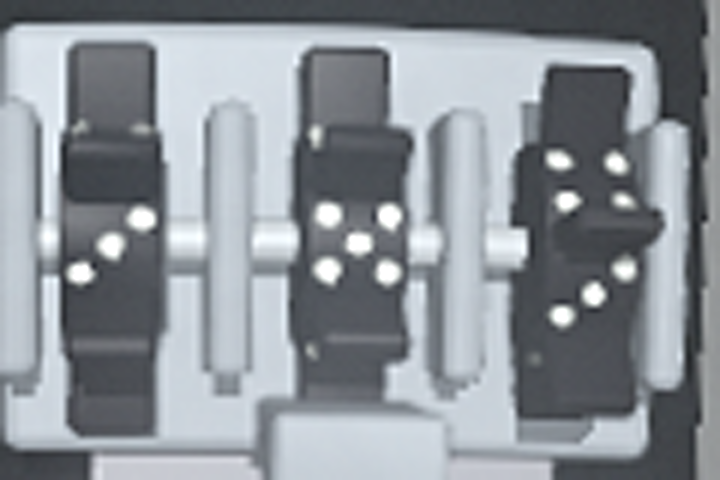

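Near shows 3 squarely, so the stroke model is right. Next is near 3→4, then the far wheel forward to 4.

>>> {"op": "shift_gripper", "data": {"increments": [0,0,0,0.037,0,0.03,0,0,0,0,0.037,0,0.03,0,0,0,0,0.037,0,0.03,0,0,0,0,0,0,0,0,0,0,0,0,0,0,0]}}

```text
time: 5.25
tool_pos: [0.433, 0.2871, 0.1058]
tcp_rot: [[-0.002, 1.0, -0.002], [1.0, 0.002, -0.002], [-0.002, -0.002, -1.0]]
ft_force: [-0.1, -0.6, -0.2]
gripper_width: 0.0005
grip_force: 0.0
```

>>> {"op": "shift_gripper", "data": {"increments": [0,0,0,0,0,0.031,0,0,0,0,0,0,0,0,0,0,0,-0.0074,0,0,0,0,0,0,-0.0074,0,0,0,0,0,0,-0.0074,0,0,0,0,0,0,-0.0074,0,0,0,0,0,0,-0.0074,0,0,0,0,0,0,0,0,0,0,0,0,0,0,0,0,0]}}

```text
time: 6.38
tool_pos: [0.4334, 0.2496, 0.0754]
tcp_rot: [[-0.0, 1.0, -0.001], [1.0, 0.0, -0.001], [-0.001, -0.001, -1.0]]
ft_force: [-0.0, -0.2, -0.2]
gripper_width: 0.0003
grip_force: 0.0
```

>>> {"op": "shift_gripper", "data": {"increments": [0,0,0,0,0,-0.03,0,0,0,0,0.011,0.042,0,0,0,0,0,0.011,0.042,0,0,0,0,0,0,0,0,0,0,0,0,0,0,0,0]}}

```text
time: 7.0
tool_pos: [0.5169, 0.2719, 0.105]
tcp_rot: [[-0.001, 1.0, -0.002], [1.0, 0.001, -0.001], [-0.001, -0.002, -1.0]]
ft_force: [-0.0, -0.4, 0.4]
gripper_width: 0.0004
grip_force: 0.0
```

>>> {"op": "shift_gripper", "data": {"increments": [0,0,0,0,0,0.0297,0,0,0,0,0,0,0,0,0,0,0,-0.0072,0,0,0,0,0,0,-0.0072,0,0,0,0,0,0,-0.0072,0,0,0,0,0,0,0,0,0,0,0,0,0,0,0,0,0,0,0,0,0,0,-0.03,0,0,0,0,0.037,0,0,0,0,0,0,0,0,0,0]}}

```text
time: 8.25
tool_pos: [0.5178, 0.289, 0.1064]
tcp_rot: [[-0.003, 1.0, 0.001], [1.0, 0.003, 0.0], [0.0, 0.001, -1.0]]
ft_force: [-0.1, 0.2, 0.5]
gripper_width: 0.0006
grip_force: 0.0
```

>>> {"op": "shift_gripper", "data": {"increments": [0,0,0,0,0,0.03,0,0,0,0,0,0,0,0,0,0,0,-0.0074,0,0,0,0,0,0,-0.0074,0,0,0,0,0,0,-0.0074,0,0,0,0,0,0,-0.0074,0,0,0,0,0,0,-0.0072,0,0,0,0,0,0,0,0,0,0,0,0,0,0,0,0,0]}}

```text
time: 9.38
tool_pos: [0.5175, 0.2502, 0.0758]
tcp_rot: [[-0.0, 1.0, -0.001], [1.0, 0.0, -0.001], [-0.001, -0.001, -1.0]]
ft_force: [-1.1, -0.4, 0.3]
gripper_width: 0.0004
grip_force: 0.0
```

>>> {"op": "shift_gripper", "data": {"increments": [0,0,0,0,0,-0.03,0,0,0,0,0.002,-0.0207,0,0,0,0,0,0.002,-0.0207,0,0,0,0,0,0,0,0,0,0,0,0,0,0,0,0]}}

```text
time: 10.0
tool_pos: [0.4769, 0.2547, 0.106]
tcp_rot: [[-0.001, 1.0, 0.0], [1.0, 0.001, -0.0], [-0.0, 0.0, -1.0]]
ft_force: [0.5, -0.4, -0.4]
gripper_width: 0.0004
grip_force: 0.0
```

>>> {"op": "shift_gripper", "data": {"increments": [0,0,0,0,0,0.0335,0,0,0,0,0,0,0,0,0,0,0,0.008,-0.001,0,0,0,0,0,0.008,0,0,0,0,0,0,0,0,0,0,0,0,0,0,0,0,0,0,0,0,0,0,-0.0335,0,0,0,0,-0.034,0,0,0,0,0,0,0,0,0,0,0,0,0,0,0,0,0]}}

```text
time: 11.25
tool_pos: [0.4751, 0.2371, 0.1059]
tcp_rot: [[-0.0, 1.0, -0.0], [1.0, 0.0, 0.001], [0.001, -0.0, -1.0]]
ft_force: [0.7, -0.2, 0.3]
gripper_width: 0.0006
grip_force: 0.0
```

>>> {"op": "shift_gripper", "data": {"increments": [0,0,0,0,0,0.0175,0,0,0,0,0,0,0.016,0,0,0,0,0,0,0,0]}}

```text
time: 11.62
tool_pos: [0.4734, 0.2364, 0.0694]
tcp_rot: [[-0.001, 1.0, -0.005], [1.0, 0.001, -0.002], [-0.002, -0.005, -1.0]]
ft_force: [0.3, -0.2, 0.1]
gripper_width: 0.0005
grip_force: 0.0
```

>>> {"op": "shift_gripper", "data": {"increments": [0,0,0,0.007,0,0,0,0,0,0,0.007,0,0,0,0,0,0,0.007,0,0,0,0,0,0,0.007,0,0,0,0,0,0,0.006,0,0,0,0,0,0,0,0,0,0,0,0,0,0,0,0,0,0,0,0,0,0,-0.0335,0,0,0,0,0,0,0,0]}}

```text
time: 12.75
tool_pos: [0.4773, 0.2717, 0.109]
tcp_rot: [[-0.0, 1.0, 0.006], [1.0, 0.0, 0.003], [0.003, 0.006, -1.0]]
ft_force: [-0.1, 0.2, -0.1]
gripper_width: 0.0005
grip_force: 0.0
```

>>> {"op": "shift_gripper", "data": {"increments": [0,0,0,-0.04,0,-0.045,0,0,0,0,-0.04,0,-0.045,0,0,0,0,0,0,0,0,0,0,0,0,0,0,0]}}

```text
time: 13.25
tool_pos: [0.4749, 0.1908, 0.1946]
tcp_rot: [[-0.0, 1.0, -0.002], [1.0, 0.0, 0.0], [0.0, -0.002, -1.0]]
ft_force: [-0.5, 0.5, -0.1]
gripper_width: 0.0007
grip_force: 0.0
```

```bash
python3 look.py w3 .4755 .2545 .07 60 40 6
```

```text
13.25 [0.4749 0.1908 0.1946]
crop origin 196 87
```

View pics/w3.png

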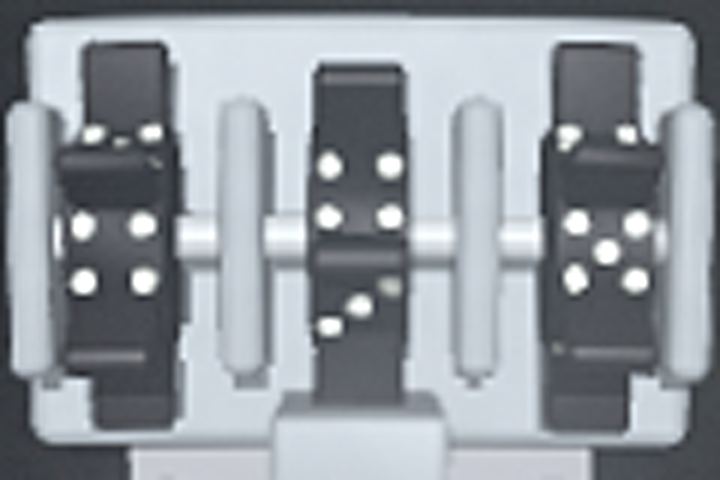

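Near shows 4 and far shows 5 squarely. Mid is at about 3.6, as predicted, so it needs two more back strokes.

>>> {"op": "shift_gripper", "data": {"increments": [0,0,0,0.0228,0,0.0443,0,0,0,0,0.0228,0,0.0443,0,0,0,0,0,0,0,0,0,0,0,0,0,0,0,0,0,0,0,0,0.017,0,0,0,0,0,0,0.0165,0,0,0,0,0,0,0,0]}}

```text
time: 14.18
tool_pos: [0.4741, 0.2355, 0.072]
tcp_rot: [[0.0, 1.0, -0.003], [1.0, -0.0, -0.001], [-0.001, -0.003, -1.0]]
ft_force: [-0.6, 0.2, -0.3]
gripper_width: 0.0004
grip_force: 0.0
```

>>> {"op": "shift_gripper", "data": {"increments": [0,0,0,0.007,0,0,0,0,0,0,0.007,0,0,0,0,0,0,0.007,0,0,0,0,0,0,0.007,0,0,0,0,0,0,0.0062,0,0,0,0,0,0,0,0,0,0,0,0,0,0,0,0,0,0,0,0,0,0,-0.0335,0,0,0,0,-0.034,0,0,0,0,0,0,0,0,0,0]}}

```text
time: 15.42
tool_pos: [0.4756, 0.2354, 0.1079]
tcp_rot: [[0.002, 1.0, 0.001], [1.0, -0.002, 0.0], [0.0, 0.001, -1.0]]
ft_force: [0.9, -0.4, -0.2]
gripper_width: 0.0001
grip_force: 0.0
```

>>> {"op": "shift_gripper", "data": {"increments": [0,0,0,0,0,0.016,0,0,0,0,0,0,0.0155,0,0,0,0,0,0,0,0,0,0,0,0.0075,0,0,0,0,0,0,0.0075,0,0,0,0,0,0,0.0075,0,0,0,0,0,0,0,0,0,0,0,0,0,0,0,0,0]}}

```text
time: 16.42
tool_pos: [0.4756, 0.2597, 0.0765]
tcp_rot: [[-0.001, 1.0, 0.001], [1.0, 0.001, 0.001], [0.001, 0.001, -1.0]]
ft_force: [-0.0, -0.6, -0.0]
gripper_width: 0.0008
grip_force: 0.0
```

>>> {"op": "shift_gripper", "data": {"increments": [0,0,0,0,0,-0.03,0,0,0,0,-0.04,0,-0.045,0,0,0,0,-0.03,0,-0.045,0,0,0,0,0,0,0,0,0,0,0,0,0,0,0]}}

```text
time: 17.05
tool_pos: [0.4752, 0.1892, 0.1955]
tcp_rot: [[-0.0, 1.0, -0.0], [1.0, 0.0, 0.001], [0.001, -0.0, -1.0]]
ft_force: [-0.3, 0.1, -0.6]
gripper_width: 0.0003
grip_force: 0.0
```

```bash
python3 look.py w4 .4755 .2545 .07 60 40 6
```

```text
17.05 [0.4752 0.1892 0.1955]
crop origin 196 85
```

>>> {"op": "shift_gripper", "data": {"increments": [0,0,0,-0.058,0,-0.01,0,0,0,0,-0.058,0,-0.01,0,0,0,0,-0.058,0,-0.01,0,0,0,0,-0.058,0,-0.01,0,0,0,0,-0.058,0,0,0,0,0,0,0,0,0,0,0,0,0,0,0,0,0]}}

```text
time: 17.98
tool_pos: [0.4752, -0.0999, 0.2342]
tcp_rot: [[-0.001, 1.0, -0.003], [1.0, 0.001, 0.002], [0.002, -0.003, -1.0]]
ft_force: [0.3, 1.1, -0.4]
gripper_width: 0.0004
grip_force: 0.0
```

```bash
python3 look.py k1 .4755 -.03 .1 250 180 1; python3 - <<'E'
from h import *
a=cv2.imread('pics/w4.png');b=cv2.imread('pics/k1.png')
a=cv2.resize(a,(270,180));b[:180,:270]=a if False else b[:180,:270]
c=np.zeros((600,800,3),np.uint8);c[:a.shape[0],530:]=a;c[:b.shape[0],:b.shape[1]]=b;cv2.imwrite('pics/k1b.png',c)
E
```

```text
17.975 [ 0.4752 -0.0999  0.2342]
crop origin 6 0
```

View pics/k1b.png

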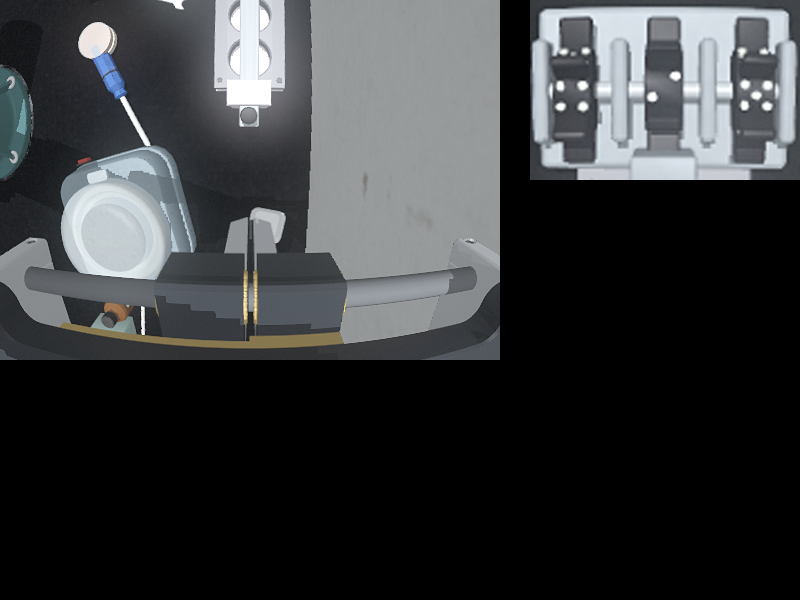

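The wheels read 4, 2, 5, and the knob shows at about (254,115). Mid's pips look a little off-centre, so I'll measure the pip angles.

```bash
cat > pips.py <<'E'
from h import *
import pickle,sys
s,im=pickle.load(open(sys.argv[1]+'.pkl','rb'))
cx=[.4335,.4755,.5175];A=.2545
m=(im.min(2)>150).astype(np.uint8)
n,l,st,ce=cv2.connectedComponentsWithStats(m)
for i in range(1,n):
    if st[i,4]>25: continue
    P=plane('wrist',ce[i],.07,s)
    # intersect ray with cylinder r=20 about axle
    o,d=ray('wrist',ce[i],s);q=np.array([A-o[1],o[2]-.05]);e=np.array([-d[1],d[2]])
    a=e@e;b=q@e;disc=b*b-a*(q@q-.0205**2)
    if disc<0: continue
    t=(-b-disc**.5)/a;X=o+t*d;w=np.argmin(abs(np.array(cx)-X[0]))
    if abs(cx[w]-X[0])<.011: print(['near','mid','far'][w],st[i,4],(X[0]-cx[w]).round(4),np.degrees(np.arctan2(A-X[1],X[2]-.05)).round(1))
E
python3 pips.py w4; python3 - <<'E'
from h import *
import pickle
s,im=pickle.load(open('k1.pkl','rb'));print(plane('wrist',(254.5,115),.115,s))
for p,z in[((234,80),.09),((277,80),.09),((234,104),.09),((277,104),.09),((221,85),.03),((291,85),.03)]:print(plane('wrist',p,z,s).round(4))
E
```

```text
near 9 0.0043 -73.9
far 13 -0.0062 -68.4
near 1 -0.0011 -66.3
mid 16 0.0045 -20.3
near 12 -0.0058 -9.7
near 16 0.0045 -9.0
far 16 -0.0058 -9.9
far 17 0.0043 -9.1
near 10 -0.0103 -2.8
far 14 -0.001 3.1
mid 16 -0.0061 6.7
near 12 -0.0059 17.9
near 17 0.0045 18.6
far 12 -0.006 17.5
far 15 0.0043 17.2
[ 0.47390119 -0.0240146   0.115     ]
[0.4517 0.0151 0.09  ]
[0.4979 0.015  0.09  ]
[ 0.4517 -0.0114  0.09  ]
[ 0.4979 -0.0114  0.09  ]
[0.4305 0.0172 0.03  ]
[0.5198 0.0172 0.03  ]
```

>>> {"op": "shift_gripper", "data": {"increments": [0,0,0,0.0558,0,0.0183,0,0,0,0,0.0558,0,0.0183,0,0,0,0,0.0558,0,0.0183,0,0,0,0,0.0558,0,0.0183,0,0,0,0,0.0558,0,0.0183,0,0,0,0,0.0558,0,0.0183,0,0,0,0,0.056,0,0.018,0,0,0,0,0,0,0,0,0,0,0,0,0,0,0]}}

```text
time: 19.15
tool_pos: [0.4743, 0.2908, 0.108]
tcp_rot: [[-0.004, 1.0, -0.0], [1.0, 0.004, -0.001], [-0.001, -0.0, -1.0]]
ft_force: [-0.0, -1.1, -0.1]
gripper_width: 0.0006
grip_force: 0.0
```

>>> {"op": "shift_gripper", "data": {"increments": [0,0,0,0,0,0.015,0,0,0,0,0,0,0.0155,0,0,0,0,0,0,0,0,0,0,0,-0.004,0,0,0,0,0,0,-0.0035,0,0,0,0,0,0,0,0,0,0,0,0,0,0,0,0,0]}}

```text
time: 20.02
tool_pos: [0.4759, 0.2824, 0.0783]
tcp_rot: [[-0.001, 1.0, 0.001], [1.0, 0.001, 0.0], [0.0, 0.001, -1.0]]
ft_force: [-0.7, 1.2, 0.7]
gripper_width: 0.0007
grip_force: 0.6
```

>>> {"op": "shift_gripper", "data": {"increments": [0,0,0,0,0,-0.03,0,0,0,0,-0.05,0,-0.03,0,0,0,0,-0.05,0,-0.03,0,0,0,0,0,0,-0.03,0,0,0,0,0,0,0,0,0,0,0,0,0,0,0]}}

```text
time: 20.78
tool_pos: [0.4748, 0.1824, 0.1962]
tcp_rot: [[-0.001, 1.0, -0.002], [1.0, 0.001, -0.001], [-0.001, -0.002, -1.0]]
ft_force: [-0.3, 0.3, -1.1]
gripper_width: 0.0007
grip_force: 0.0
```

```bash
python3 look.py w5 .4755 .2545 .07 60 40 6;python3 pips.py w5
```

```text
20.775 [0.4748 0.1824 0.1962]
crop origin 196 78
mid 10 0.0044 -74.1
near 6 0.0043 -75.8
far 11 -0.0065 -66.6
mid 19 0.0047 -9.3
near 14 -0.0059 -9.6
near 14 0.0044 -8.9
far 15 -0.0061 -9.8
far 15 0.0042 -9.9
near 11 -0.0101 -2.5
far 12 0.0084 -0.4
far 18 -0.0008 3.5
near 15 -0.0061 17.8
near 15 0.0046 17.6
mid 14 -0.0058 17.7
far 13 -0.0061 17.1
far 16 0.0043 16.8
```

The wheels are all within about 4°. Next, push the bar open.

>>> {"op": "shift_gripper", "data": {"increments": [0,0,0,-0.0441,0,0.0245,0,0,0,0,-0.0441,0,0.0245,0,0,0,0,-0.0441,0,0.0245,0,0,0,0,-0.0441,0,0.0235,0,0,0,0,0,0,0,0,0,0,0,0,0,0,0]}}

```text
time: 21.58
tool_pos: [0.4751, 0.0068, 0.0998]
tcp_rot: [[-0.001, 1.0, -0.002], [1.0, 0.001, 0.001], [0.001, -0.002, -1.0]]
ft_force: [-0.6, 0.6, -0.5]
gripper_width: 0.0006
grip_force: 0.0
```

>>> {"op": "shift_gripper", "data": {"increments": [0,0,0,-0.015,0,0,0,0,0,0,-0.02,0,0,0,0,0,0,-0.022,0,0,0,0,0,0,-0.022,0,0,0,0,0,0,-0.022,0,0,0,0,0,0,-0.022,0,0,0,0,0,0,-0.022,0,0,0,0,0,0,-0.022,0,0,0,0,0,0,-0.021,0,0,0,0,0,0,-0.008,0,0,0]}}

```text
time: 22.82
tool_pos: [0.4758, -0.1908, 0.101]
tcp_rot: [[-0.0, 1.0, 0.0], [1.0, 0.0, 0.0], [0.0, 0.0, -1.0]]
ft_force: [-1.2, 2.5, 1.2]
gripper_width: 0.0002
grip_force: 1.1
```

>>> {"op": "shift_gripper", "data": {"increments": [0,0,0,-0.003,0,0,0,0,0,0,0,0,0,0,0,0,0,0,0,0,0]}}

```text
time: 23.2
tool_pos: [0.4758, -0.191, 0.101]
tcp_rot: [[-0.002, 1.0, 0.0], [1.0, 0.002, 0.003], [0.003, 0.0, -1.0]]
ft_force: [-2.1, 5.0, 2.5]
gripper_width: 0.0007
grip_force: 2.8
```

>>> {"op": "shift_gripper", "data": {"increments": [0,0,0,-0.004,0,0,0,0,0,0,0,0,0,0,0,0,0,0,0,0,0]}}

```text
time: 23.58
tool_pos: [0.4757, -0.1912, 0.101]
tcp_rot: [[-0.003, 1.0, -0.0], [1.0, 0.003, 0.011], [0.011, -0.0, -1.0]]
ft_force: [-1.7, 14.2, 5.4]
gripper_width: 0.0005
grip_force: 6.9
```

>>> {"op": "shift_gripper", "data": {"increments": [0,0,0,0.01,0,0,0,0,0,0,0.005,0,-0.05,0,0,0,0,-0.03,0,-0.05,0.06,0,0,0,-0.05,-0.015,-0.03,0.065,0,0,0,-0.055,-0.015,0,0.065,0,0,0,-0.055,-0.015,0,0.065,0,0,0,0,0,0,0.065,0,0,0,0,0,0,0.065]}}

```text
time: 24.58
tool_pos: [0.4309, -0.3719, 0.2306]
tcp_rot: [[-0.0, 1.0, 0.0], [1.0, 0.0, -0.0], [-0.0, 0.0, -1.0]]
ft_force: [0.5, 0.2, 0.7]
gripper_width: 0.0572
grip_force: 0.0
```

```bash
python3 look.py j1 .45 -.4 .05 256 192 1
```

```text
24.575 [ 0.4309 -0.3719  0.2306]
crop origin 15 8
```

View pics/j1.png

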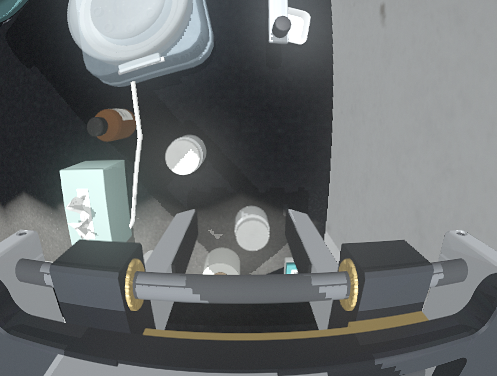

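The bar is fully open: it met its stop, and the knob is at (282,26). Jar B is at (185,155), jar A at (253,228) and the film roll at (222,263). There is no third jar in view.

```bash
cat > jar.py <<'E'
from h import *
import pickle,sys
# jar position: silhouette of the bright blob nearest projected guess; blob midpoint vs projected cylinder outline midpoint
def jar(n,im,s,g,d=.047,h=.058,thr=105):
    hsv=cv2.cvtColor(im,cv2.COLOR_RGB2HSV);m=((hsv[...,1]<60)&(hsv[...,2]>thr)).astype(np.uint8)
    m=cv2.morphologyEx(m,cv2.MORPH_OPEN,np.ones((3,3),np.uint8))
    k,l,st,ce=cv2.connectedComponentsWithStats(m)
    p=proj(n,[*g,h/2],s);i=1+np.argmin([np.hypot(*(c-p))+(1e3 if a<80 or a>6000 else 0) for c,a in zip(ce[1:],st[1:,4])])
    ys,xs=np.where(l==i);b=np.array([(xs.min()+xs.max())/2,(ys.min()+ys.max())/2])
    g=np.array(g,float);a=np.linspace(0,2*np.pi,60)
    for _ in range(5):
        Q=np.array([proj(n,[g[0]+d/2*np.cos(t),g[1]+d/2*np.sin(t),z],s) for t in a for z in(0,h)])
        e=b-(Q.max(0)+Q.min(0))/2;c=proj(n,[*g,h/2],s);g+=(plane(n,c+e,h/2,s)-plane(n,c,h/2,s))[:2]
    return g,np.ptp(xs)+1,np.ptp(ys)+1,np.ptp(Q,0)
if __name__=='__main__':
    s,im=pickle.load(open('j1.pkl','rb'));side=vision.camera('side')
    for g in([.453,-.459],[.364,-.358]):
        print('wrist',*jar('wrist',im,s,g));print('side',*jar('side',side,None,g))
    print('film',*jar('side',side,None,[.407,-.529],.054,.051))
    print('B top pick',plane('wrist',(15+186,8+156),.05,s),'A',plane('wrist',(15+253,8+226),.058,s))
    cv2.imwrite('pics/side1.png',side[...,::-1])
E
python3 jar.py
```

```text
wrist [ 0.44502441 -0.45697357] 36 46 [36.41720137 47.28407025]
side [ 0.54804366 -0.50209245] 39 19 [16.34191351 21.08646204]
wrist [ 0.36023222 -0.35372284] 41 40 [43.27058575 41.85244222]
side [ 0.362251   -0.35706466] 17 21 [16.98727943 21.73209494]Traceback (most recent call last):
  File "jar.py", line 19, in <module>
    print('film',*jar('side',side,None,[.407,-.529],.054,.051))
                  ~~~^^^^^^^^^^^^^^^^^^^^^^^^^^^^^^^^^^^^^^^^^
  File "jar.py", line 12, in jar
    Q=np.array([proj(n,[g[0]+d/2*np.cos(t),g[1]+d/2*np.sin(t),z],s) for t in a for z in(0,h)])
                ~~~~^^^^^^^^^^^^^^^^^^^^^^^^^^^^^^^^^^^^^^^^^^^^^^^
  File "h.py", line 15, in proj
    c=vision.calibration(n);P=np.asarray(P,float)
ValueError: time passes only in moves, steps and waits
```

```bash
cat > rel.py <<'E'
from h import *
import sys
s=manip.observe();R_=np.array(s['tcp_rot']);t=np.array(list(map(float,sys.argv[1:4])))
print('tool delta',(R_.T@(t-s['tool_pos'])).round(4),'heading',np.degrees(np.arctan2(R_[1,0],R_[0,0])).round(2))
E
```

>>> {"op": "shift_gripper", "data": {"increments": [0,0,10,-0.04,0.007,0,0.065,0,0,10,-0.02,0,0,0.065,0,0,0,0,0,0,0.065,0,0,0,0,0,0,0.065]}}

```text
time: 25.18
tool_pos: [0.4349, -0.4303, 0.2309]
tcp_rot: [[0.338, 0.941, 0.0], [0.941, -0.338, 0.0], [0.0, 0.0, -1.0]]
ft_force: [-0.3, 0.1, -0.0]
gripper_width: 0.065
grip_force: 0.0
```

```bash
python3 rel.py .446 -.457 .029
python3 - <<'E'
from jar import *
s=manip.observe();im=vision.camera('wrist');pickle.dump((s,im),open('j2.pkl','wb'))
print(*jar('wrist',im,s,[.445,-.457]))
cv2.imwrite('pics/j2.png',im[...,::-1])
E
```

```text
tool delta [-0.0214  0.0194  0.2019] heading 70.27
[ 0.41047595 -0.43984178] 22 13 [38.34925771 44.73564452]
```

View pics/j2.png

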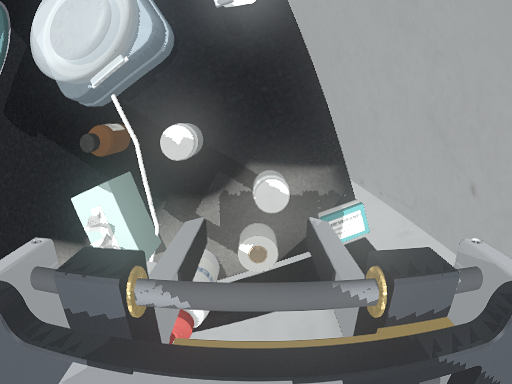

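The picture shows jar A spanning x 253–290, y 170–213, jar B near (181,142), the film roll at (258,248) and the wash bottle at (195,290). I'll fit jar A from those pixel bounds.

```bash
python3 - <<'E'
from jar import *
s,im=pickle.load(open('j2.pkl','rb'))
def fit(b,g,d=.047,h=.058):
    g=np.array(g,float);a=np.linspace(0,2*np.pi,60);b=np.array(b)
    for _ in range(5):
        Q=np.array([proj('wrist',[g[0]+d/2*np.cos(t),g[1]+d/2*np.sin(t),z],s) for t in a for z in(0,h)])
        e=b-(Q.max(0)+Q.min(0))/2;c=proj('wrist',[*g,h/2],s);g+=(plane('wrist',c+e,h/2,s)-plane('wrist',c,h/2,s))[:2]
    return g.round(4),Q.min(0).round(),Q.max(0).round()
print('A',*fit((271.5,191.5),[.445,-.457]));print('B',*fit((181.5,142),[.36,-.355]));print('film',*fit((257.5,249),[.407,-.529],.054,.051))
# edge profile check
g=cv2.cvtColor(im,cv2.COLOR_RGB2GRAY);print(g[190,244:300].tolist());print(g[160:222,271].tolist())
E
```

```text
A [ 0.4463 -0.4563] [252. 169.] [291. 214.]
B [ 0.3611 -0.355 ] [159. 122.] [204. 162.]
film [ 0.4014 -0.5309] [237. 224.] [278. 274.]
[116, 126, 141, 135, 123, 129, 137, 113, 120, 183, 207, 185, 202, 210, 209, 209, 208, 207, 207, 209, 208, 208, 208, 208, 208, 207, 207, 206, 205, 205, 206, 206, 207, 207, 206, 204, 253, 255, 255, 255, 255, 255, 255, 255, 228, 165, 134, 137, 139, 142, 139, 138, 136, 136, 136, 137]
[63, 64, 67, 76, 83, 88, 94, 103, 107, 112, 147, 171, 168, 166, 167, 195, 219, 207, 183, 241, 255, 255, 255, 255, 255, 250, 232, 204, 206, 205, 206, 206, 206, 205, 204, 203, 204, 204, 206, 206, 207, 205, 206, 205, 204, 206, 206, 206, 205, 205, 205, 209, 191, 138, 110, 110, 111, 112, 115, 114, 113, 113]
```

>>> {"op": "shift_gripper", "data": {"increments": [0,0,0,-0.0207,0.0194,0.03,0.068,0,0,0,0,0,0.05,0.068,0,0,0,0,0,0.05,0.068,0,0,0,0,0,0.045,0.068,0,0,0,0,0,0.027,0.068,0,0,0,0,0,0,0.068,0,0,0,0,0,0,0.068]}}

```text
time: 26.1
tool_pos: [0.4465, -0.4581, 0.0306]
tcp_rot: [[0.34, 0.94, 0.002], [0.94, -0.34, -0.002], [-0.001, 0.003, -1.0]]
ft_force: [0.1, -0.1, 0.8]
gripper_width: 0.068
grip_force: 0.0
```

```bash
python3 rel.py .4463 -.4563 .029
```

```text
tool delta [ 0.0017 -0.0008  0.0016] heading 70.11
```

>>> {"op": "shift_gripper", "data": {"increments": [0,0,0,0,0,0,0.03,0,0,0,0,0,0,0.03,0,0,0,0,0,0,0.03,0,0,0,0,0,0,0.03,0,0,0,0,0,0,0.03], "squeeze": 15}}

```text
time: 26.72
tool_pos: [0.4458, -0.4584, 0.0299]
tcp_rot: [[0.342, 0.94, 0.001], [0.94, -0.342, -0.001], [-0.001, 0.001, -1.0]]
ft_force: [-0.7, 1.3, 6.5]
gripper_width: 0.0465
grip_force: 15.0
```

>>> {"op": "shift_gripper", "data": {"increments": [0,0,0,0,0,-0.05,0.03,0,0,0,0,0,-0.05,0.03,0,0,0,0,0,-0.045,0.03,0,0,-10,0.02,0,0,0.03,0,0,-10.1,0.02,0,0,0.03,0,0,0,0,0,0,0.03,0,0,0,0,0,0,0.03]}}

```text
time: 27.6
tool_pos: [0.4554, -0.4197, 0.1728]
tcp_rot: [[0.0, 1.0, -0.001], [1.0, -0.0, 0.0], [0.0, -0.001, -1.0]]
ft_force: [0.3, 0.7, -1.8]
gripper_width: 0.0466
grip_force: 15.0
```

```bash
python3 rel.py .475 .04 .175
```

```text
tool delta [ 0.4597  0.0194 -0.002 ] heading 89.99
```

>>> {"op": "shift_gripper", "data": {"increments": [0,0,0,0.03,0.0022,0,0.03,0,0,0,0.054,0.0022,0,0.03,0,0,0,0.054,0.0022,0,0.03,0,0,0,0.054,0.0022,0,0.03,0,0,0,0.054,0.0022,0,0.03,0,0,0,0.054,0.0022,0,0.03,0,0,0,0.054,0.0022,0,0.03,0,0,0,0.054,0.0022,-0.002,0.03,0,0,0,0.052,0.0018,0,0.03,0,0,0,0,0,0,0.03]}}

```text
time: 28.85
tool_pos: [0.4742, 0.0431, 0.1756]
tcp_rot: [[-0.006, 1.0, 0.0], [1.0, 0.006, 0.001], [0.001, 0.0, -1.0]]
ft_force: [0.2, -0.1, -1.1]
gripper_width: 0.0464
grip_force: 15.0
```

>>> {"op": "shift_gripper", "data": {"increments": [0,0,0,0,0,0,0.03,0,0,0,0,0,0,0.03]}}

```text
time: 29.1
tool_pos: [0.4742, 0.0392, 0.1755]
tcp_rot: [[0.001, 1.0, -0.0], [1.0, -0.001, -0.0], [-0.0, -0.0, -1.0]]
ft_force: [0.1, 0.4, -1.1]
gripper_width: 0.0465
grip_force: 15.0
```

```bash
python3 look.py p1 .475 .08 .1 256 192 1; python3 pips.py p1
```

```text
29.1 [0.4742 0.0392 0.1755]
crop origin 0 0
near 1 -0.0008 59.5
```

View pics/p1.png

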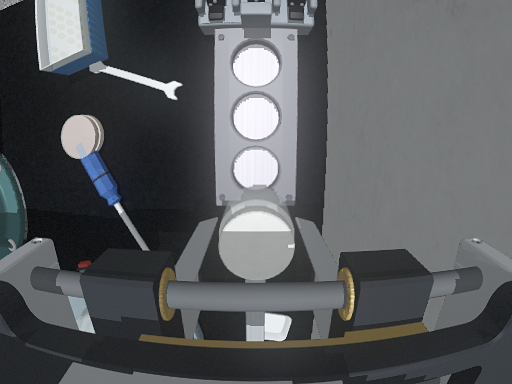

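The three wells are clear at about (256,66), (256,117) and (256,168). The held jar's lid fills x 219–295, y 208–282. I'll measure both more closely.

```bash
python3 - <<'E'
from h import *
import pickle
s,im=pickle.load(open('p1.pkl','rb'))
hsv=cv2.cvtColor(im,cv2.COLOR_RGB2HSV)
m=(im.min(2)>200).astype(np.uint8);k,l,st,ce=cv2.connectedComponentsWithStats(m)
for i in range(1,k):
    if 600<st[i,4]<4000:print(st[i],ce[i].round(1),plane('wrist',ce[i],.012,s).round(4))
g=cv2.cvtColor(im,cv2.COLOR_RGB2GRAY)
print([ (r,int(g[r,256])) for r in range(40,215,1)][::1] if 0 else g[40:290,240].tolist())
print(g[117,220:295].tolist())
print(g[243,205:305].tolist())
# expected lid ellipse if centred in tool with top .028 above TCP
for off in(0,.002):
    P=[proj('wrist',s['tool_pos']+np.array([.0235*np.cos(t),.0235*np.sin(t)+off,.028]),s) for t in np.linspace(0,6.28,60)]
    P=np.array(P);print(off,P.min(0).round(1),P.max(0).round(1))
for w in(.0537,.1137,.1737):
  P=np.array([proj('wrist',[.475+.0265*np.cos(t),w+.0265*np.sin(t),.03],s) for t in np.linspace(0,6.28,60)]);print(w,P.min(0).round(1),P.max(0).round(1))
E
```

```text
[  45    0   38   65 1922] [62.6 28.6] [0.2149 0.2524 0.012 ]
[ 233   48   46   38 1369] [255.7  66.5] [0.4746 0.172  0.012 ]
[ 234   98   45   41 1447] [255.6 117.9] [0.4744 0.1122 0.012 ]
[ 234  150   44   38 1314] [255.5 168.1] [0.4742 0.0539 0.012 ]
[223 211  67  20 953] [256.1 222.4] [ 0.4747 -0.0131  0.012 ]
[186, 188, 172, 135, 133, 116, 96, 100, 99, 95, 142, 172, 166, 255, 253, 251, 251, 250, 250, 249, 249, 249, 249, 249, 249, 249, 249, 249, 249, 249, 249, 249, 249, 249, 249, 250, 249, 250, 251, 249, 225, 165, 156, 185, 190, 189, 189, 189, 188, 187, 188, 188, 188, 189, 189, 181, 147, 141, 120, 110, 148, 176, 174, 225, 248, 251, 251, 250, 249, 248, 248, 248, 248, 248, 249, 249, 249, 250, 249, 249, 249, 248, 248, 248, 248, 248, 248, 248, 248, 248, 249, 252, 241, 187, 129, 144, 153, 168, 178, 179, 179, 178, 179, 178, 177, 178, 178, 177, 177, 176, 160, 137, 148, 168, 181, 202, 217, 249, 247, 245, 246, 245, 245, 245, 245, 245, 245, 245, 244, 245, 245, 244, 245, 244, 244, 244, 244, 244, 244, 244, 244, 247, 242, 205, 123, 104, 107, 115, 135, 153, 161, 164, 166, 166, 167, 165, 161, 1
[... 778 characters left out ...]
 176, 174, 174, 174, 174, 173, 174, 173, 173, 172]
[121, 122, 119, 104, 71, 53, 56, 56, 56, 58, 57, 59, 54, 97, 148, 162, 162, 161, 160, 161, 162, 163, 161, 163, 162, 162, 164, 164, 164, 163, 163, 163, 163, 163, 163, 164, 163, 163, 163, 163, 162, 162, 163, 162, 162, 162, 162, 161, 162, 161, 162, 161, 162, 162, 162, 163, 163, 162, 164, 163, 163, 164, 164, 163, 164, 164, 164, 163, 164, 163, 164, 163, 163, 163, 164, 162, 165, 163, 163, 162, 163, 162, 161, 159, 159, 158, 159, 161, 173, 138, 61, 61, 60, 61, 61, 61, 59, 58, 63, 92]
0 [213.1 209.8] [297.  285.6]
0.002 [213.  206.2] [297.2 282.7]
0.0537 [232.3 147. ] [280.1 194.1]
0.1137 [231.7  92.2] [280.6 140.6]
0.1737 [231.5  39.2] [280.6  85.9]
```

The wells agree with tray (0.4745, 0.1137). The jar sits about 1.7 mm toward tool +x in the hand. I'll place it in well 3.

>>> {"op": "shift_gripper", "data": {"increments": [0,0,0,0.044,0,0,0.03,0,0,0,0.045,0,0,0.03,0,0,0,0.044,0,0.03,0.03,0,0,0,0,0,0.05,0.03,0,0,0,0,0,0.015,0.03,0,0,0,0,0,0,0.03,0,0,0,0,0,0,0.03]}}

```text
time: 30.02
tool_pos: [0.4755, 0.1733, 0.0829]
tcp_rot: [[-0.001, 1.0, 0.004], [1.0, 0.001, 0.001], [0.001, 0.004, -1.0]]
ft_force: [-1.1, -0.4, -0.7]
gripper_width: 0.0467
grip_force: 15.0
```

```bash
python3 rel.py .4743 .172 .039
```

```text
tool delta [-0.0013 -0.0014  0.0439] heading 90.04
```

>>> {"op": "shift_gripper", "data": {"increments": [0,0,0,-0.001,-0.001,0.01,0.03,0,0,0,0,0,0.01,0.03,0,0,0,0,0,0.008,0.03,0,0,0,0,0,0.008,0.03,0,0,0,0,0,0.006,0.03,0,0,0,0,0,0,0.03,0,0,0,0,0,0,0.03]}}

```text
time: 30.9
tool_pos: [0.4729, 0.1728, 0.0388]
tcp_rot: [[-0.002, 1.0, 0.0], [1.0, 0.002, 0.0], [0.0, 0.0, -1.0]]
ft_force: [0.7, 0.4, -1.1]
gripper_width: 0.0467
grip_force: 15.0
```

```bash
python3 rel.py .4743 .172 .039
```

```text
tool delta [-0.0008  0.0014 -0.0002] heading 90.14
```

It went in with no resistance. Release it, go back for jar B and look.

>>> {"op": "shift_gripper", "data": {"increments": [0,0,0,0,0,0,0.065,0,0,0,0,0,0,0.065,0,0,0,0,0,0,0.065,0,0,0,0,0,-0.04,0.065,0,0,0,0,0,-0.06,0.065,0,0,0,0,0,-0.055,0.065,0,0,0,-0.055,0,-0.01,0.065,0,0,0,-0.055,0,0,0.065,0,0,0,0,0,0,0.065,0,0,0,0,0,0,0.065]}}

```text
time: 32.15
tool_pos: [0.473, 0.063, 0.2036]
tcp_rot: [[-0.002, 1.0, -0.0], [1.0, 0.002, 0.001], [0.001, -0.0, -1.0]]
ft_force: [-0.1, -0.0, -0.8]
gripper_width: 0.0649
grip_force: 0.0
```

```bash
python3 look.py p2 .475 .08 .1 256 192 1; python3 pips.py p2
```

```text
32.15 [0.473  0.063  0.2036]
crop origin 2 0
near 13 0.0046 -8.6
mid 12 0.0045 -9.1
far 11 -0.0056 -10.7
near 11 -0.0056 -9.0
far 12 0.0044 -9.5
far 13 -0.001 4.0
near 6 -0.01 16.7
near 12 0.0045 18.6
mid 13 -0.0058 17.8
far 12 -0.0059 17.2
far 8 0.0087 16.5
near 12 -0.0056 18.2
far 12 0.0045 18.0
near 3 -0.0004 62.0
mid 4 -0.0005 61.7
near 2 -0.0059 74.5
far 2 -0.0061 76.0
far 1 0.0044 73.4
```

>>> {"op": "shift_gripper", "data": {"increments": [0,0,0,-0.06,-0.01,0,0.065,0,0,0,-0.06,-0.015,0,0.065,0,0,0,-0.06,-0.015,0,0.065,0,0,0,-0.06,-0.015,0,0.065,0,0,0,-0.06,-0.015,0,0.065,0,0,0,-0.06,-0.015,0,0.065,0,0,0,-0.06,-0.015,0,0.065,0,0,0,-0.04,-0.013,0,0.065,0,0,0,0,0,0,0.065,0,0,0,0,0,0,0.065]}}

```text
time: 33.45
tool_pos: [0.3621, -0.3963, 0.2033]
tcp_rot: [[-0.004, 1.0, 0.0], [1.0, 0.004, 0.001], [0.001, 0.0, -1.0]]
ft_force: [-0.8, 0.7, -1.3]
gripper_width: 0.0652
grip_force: 0.0
```

```bash
python3 - <<'E'
from jar import *
s=manip.observe();im=vision.camera('wrist');pickle.dump((s,im),open('j3.pkl','wb'))
print(s['tool_pos'],*jar('wrist',im,s,[.361,-.355]))
a=cv2.imread('pics/p2.png');b=im[...,::-1]
c=np.hstack([cv2.resize(a,(400,300)),cv2.resize(b,(400,300))]);cv2.imwrite('pics/j3.png',c)
E
```

```text
[ 0.36209968 -0.39632466  0.2032762 ] [ 0.36141497 -0.35383884] 45 42 [42.99798193 43.25679926]
```

View pics/j3.png

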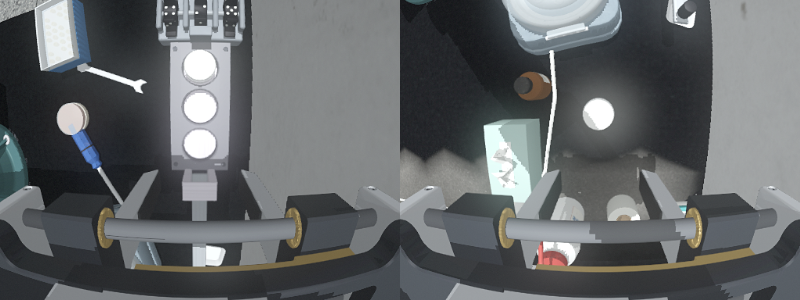

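Jar A is seated in well 3 at (198,68), and jar B stands at (598,114). I'll turn 20° so the gripper body clears the tissue box, then grasp.

>>> {"op": "shift_gripper", "data": {"increments": [0,0,10,0.02,0,0,0.068,0,0,10,0.02,0,0,0.068,0,0,0,0,0,0,0.068,0,0,0,0,0,0,0.068,0,0,0,0,0,0,0.068]}}

```text
time: 34.12
tool_pos: [0.3646, -0.3581, 0.2036]
tcp_rot: [[0.338, 0.941, -0.0], [0.941, -0.338, -0.0], [-0.0, -0.0, -1.0]]
ft_force: [-0.1, 0.5, 0.9]
gripper_width: 0.0681
grip_force: 0.0
```

```bash
python3 rel.py .3613 -.3538 .029
```

```text
tool delta [ 0.0029 -0.0045  0.1746] heading 70.22
```

>>> {"op": "shift_gripper", "data": {"increments": [0,0,0,0.003,-0.0045,0.04,0.068,0,0,0,0,0,0.045,0.068,0,0,0,0,0,0.045,0.068,0,0,0,0,0,0.03,0.068,0,0,0,0,0,0.0146,0.068,0,0,0,0,0,0,0.068,0,0,0,0,0,0,0.068]}}

```text
time: 35.0
tool_pos: [0.3621, -0.3547, 0.0307]
tcp_rot: [[0.34, 0.941, 0.002], [0.941, -0.34, -0.002], [-0.001, 0.003, -1.0]]
ft_force: [0.6, -0.3, 0.9]
gripper_width: 0.068
grip_force: 0.0
```

```bash
python3 rel.py .3613 -.3538 .029
```

```text
tool delta [ 0.0005 -0.001   0.0017] heading 70.14
```

>>> {"op": "shift_gripper", "data": {"increments": [0,0,0,0,0,0,0.03,0,0,0,0,0,0,0.03,0,0,0,0,0,0,0.03,0,0,0,0,0,0,0.03,0,0,0,0,0,0,0.03], "squeeze": 15}}

```text
time: 35.62
tool_pos: [0.3614, -0.3538, 0.0298]
tcp_rot: [[0.34, 0.941, 0.0], [0.941, -0.34, -0.001], [-0.001, 0.001, -1.0]]
ft_force: [-1.0, 0.2, 5.5]
gripper_width: 0.0465
grip_force: 15.0
```

>>> {"op": "shift_gripper", "data": {"increments": [0,0,0,0,0,-0.05,0.03,0,0,0,0,0,-0.05,0.03,0,0,0,0,0,-0.05,0.03,0,0,-10,0.02,0,0,0.03,0,0,-10.2,0.02,0,0,0.03,0,0,0,0,0,0,0.03,0,0,0,0,0,0,0.03]}}

```text
time: 36.5
tool_pos: [0.3713, -0.3153, 0.1783]
tcp_rot: [[-0.003, 1.0, -0.001], [1.0, 0.003, 0.0], [0.0, -0.001, -1.0]]
ft_force: [0.1, 0.4, -1.5]
gripper_width: 0.0467
grip_force: 15.0
```

```bash
python3 rel.py .475 -.02 .18
```

```text
tool delta [ 0.2949  0.1047 -0.0016] heading 90.19
```

>>> {"op": "shift_gripper", "data": {"increments": [0,0,0,0.03,0.0175,0,0.03,0,0,0,0.0495,0.0175,0,0.03,0,0,0,0.0495,0.0175,0,0.03,0,0,0,0.0495,0.0175,0,0.03,0,0,0,0.0495,0.0175,0,0.03,0,0,0,0.0495,0.0172,0,0.03,0,0,0,0.0495,0,0,0.03,0,0,0,0.028,0,0.0025,0.03,0,0,0,0,0,0,0.03,0,0,0,0,0,0,0.03]}}

```text
time: 37.75
tool_pos: [0.4743, 0.0395, 0.1763]
tcp_rot: [[-0.004, 1.0, -0.0], [1.0, 0.004, -0.001], [-0.001, -0.0, -1.0]]
ft_force: [-0.9, -0.4, -1.1]
gripper_width: 0.0463
grip_force: 15.0
```

```bash
python3 - <<'E'
from h import *
import pickle
s=manip.observe();im=vision.camera('wrist');print(np.round(s['tool_pos'],4))
s0,i0=pickle.load(open('p1.pkl','rb'))
for a in(i0,im):
    g=cv2.cvtColor(a,cv2.COLOR_RGB2GRAY);print(g[205:225,256].tolist(),g[262:292,256].tolist(),g[262:292,275].tolist(),g[243,213:223].tolist(),g[243,288:300].tolist())
cv2.imwrite('pics/p3.png',np.vstack([i0[190:300,190:320,::-1],im[190:300,190:320,::-1]]).repeat(2,0).repeat(2,1))
E
python3 rel.py .4743 .112 .085
```

```text
[0.4743 0.0395 0.1763]
[176, 152, 155, 159, 161, 157, 202, 225, 240, 246, 239, 240, 239, 240, 239, 239, 237, 237, 236, 235] [160, 159, 161, 160, 159, 160, 160, 159, 161, 159, 158, 159, 159, 159, 158, 159, 160, 164, 137, 129, 123, 69, 78, 88, 92, 98, 102, 105, 107, 111] [161, 161, 160, 159, 159, 159, 159, 157, 158, 157, 158, 160, 164, 125, 64, 52, 53, 55, 52, 52, 61, 76, 82, 89, 93, 99, 101, 105, 108, 112] [56, 58, 57, 59, 54, 97, 148, 162, 162, 161] [159, 159, 158, 159, 161, 173, 138, 61, 61, 60, 61, 61]
[184, 173, 170, 183, 197, 180, 154, 161, 163, 164, 163, 208, 229, 244, 248, 243, 243, 242, 242, 242] [165, 164, 165, 164, 163, 162, 163, 164, 164, 165, 164, 164, 165, 164, 165, 164, 164, 163, 164, 166, 155, 72, 83, 89, 97, 102, 105, 110, 111, 116] [164, 164, 164, 163, 165, 163, 164, 163, 164, 164, 164, 163, 165, 163, 162, 164, 168, 163, 95, 50, 62, 79, 85, 93, 98, 101, 104, 110, 111, 116] [55, 58, 54, 57, 55, 50, 151, 158, 165, 166] [160, 161, 161, 159, 154, 154, 69, 58, 61, 61, 60, 60]
tool delta [0.0727 0.0002 0.0914] heading 90.2
```

View pics/p3.png

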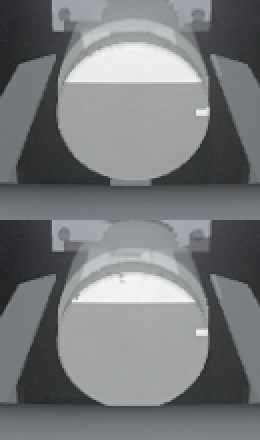

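Jar B sits about 3 mm lower than jar A did in the hand (lid edge row 216 against 211), so its offset is about −1.5 mm. I'll place it in well 2 with that correction.

>>> {"op": "shift_gripper", "data": {"increments": [0,0,0,0.038,0,0,0.03,0,0,0,0.0377,0,0.03,0.03,0,0,0,0,0,0.045,0.03,0,0,0,0,0,0.0165,0.03,0,0,0,0,0,0,0.03,0,0,0,0,0,0,0.03,0,0,0,0,0,0,0.03]}}

```text
time: 38.67
tool_pos: [0.4751, 0.1161, 0.0871]
tcp_rot: [[-0.005, 1.0, 0.004], [1.0, 0.005, 0.001], [0.0, 0.004, -1.0]]
ft_force: [-0.2, -0.2, -1.1]
gripper_width: 0.0466
grip_force: 15.0
```

```bash
python3 rel.py .4743 .1152 .039
```

```text
tool delta [-0.0009 -0.001   0.0481] heading 90.29
```

>>> {"op": "shift_gripper", "data": {"increments": [0,0,0,-0.0005,0,0.012,0.03,0,0,0,0,0,0.01,0.03,0,0,0,0,0,0.01,0.03,0,0,0,0,0,0.008,0.03,0,0,0,0,0,0.006,0.03,0,0,0,0,0,0,0.03,0,0,0,0,0,0,0.03]}}

```text
time: 39.55
tool_pos: [0.4739, 0.1158, 0.0394]
tcp_rot: [[-0.006, 1.0, 0.001], [1.0, 0.006, 0.0], [0.0, 0.001, -1.0]]
ft_force: [0.4, -0.4, -2.1]
gripper_width: 0.0469
grip_force: 15.0
```

```bash
python3 rel.py .4743 .1152 .039
```

```text
tool delta [-0.0006  0.0004  0.0004] heading 90.34
```

>>> {"op": "shift_gripper", "data": {"increments": [0,0,0,0,0,0,0.065,0,0,0,0,0,0,0.065,0,0,0,0,0,0,0.065,0,0,0,0,0,-0.04,0.065,0,0,0,0,0,-0.06,0.065,0,0,0,0,0,-0.06,0,0,0,0,-0.055,0,-0.005,0,0,0,0,-0.02,0,0,0,0,0,0,0,0,0,0,0,0,0,0,0,0,0]}}

```text
time: 40.8
tool_pos: [0.474, 0.0414, 0.2038]
tcp_rot: [[-0.006, 1.0, -0.0], [1.0, 0.006, 0.001], [0.001, -0.0, -1.0]]
ft_force: [0.5, -0.2, -0.2]
gripper_width: 0.0184
grip_force: 0.0
```

```bash
python3 look.py p4 .475 .08 .1 256 192 1; python3 pips.py p4 | grep -v ' [1-4] '; python3 - <<'E'
from h import *
import pickle
s,im=pickle.load(open('p4.pkl','rb'));side=vision.camera('side')[...,::-1]
c=np.zeros((600,800,3),np.uint8)
c[:384,:512]=side;c[:300,512:]=cv2.resize(im[:200,160:352,::-1],(288,300));w=im[...,::-1]
x=cv2.resize(side[100:240,240:430],None,fx=1.5,fy=1.5,interpolation=cv2.INTER_CUBIC)[:216];c[384:384+x.shape[0],:x.shape[1]]=x
x=cv2.resize(cv2.imread('pics/j2.png'),(288,216));c[384:,300:588]=x
x=cv2.resize(cv2.imread('pics/k1.png'),(212,159));c[384:384+159,588:]=x
cv2.imwrite('pics/chk.png',c)
E
```

```text
40.8 [0.474  0.0414 0.2038]
crop origin 1 0
near 5 -0.0101 21.9
near 6 -0.0059 21.1
far 7 0.0047 19.7
far 7 0.0092 21.5
```

View pics/chk.png

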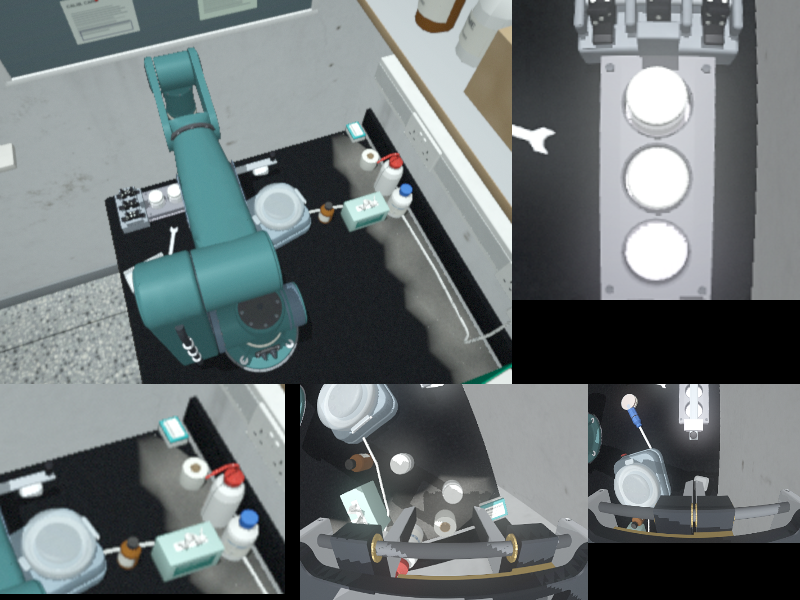

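No third jar remains. The jars are in wells 2 and 3, and the roll and dye bottle are undisturbed. Next, push the bar home.

>>> {"op": "shift_gripper", "data": {"increments": [0,0,0,-0.056,0,0,0,0,0,0,-0.056,0,0,0,0,0,0,-0.056,0,0,0,0,0,0,-0.056,0,0,0,0,0,0,-0.056,0,0,0,0,0,0,0,0,0,0,0,0,0,0,0,0.05,0,0,0,0,0,0,0.053,0,0,0,0,0,0,0,0,0,0,0,0,0,0,0]}}

```text
time: 42.15
tool_pos: [0.4771, -0.2387, 0.1032]
tcp_rot: [[-0.007, 1.0, 0.003], [1.0, 0.007, -0.001], [-0.001, 0.003, -1.0]]
ft_force: [0.6, 0.2, 0.7]
gripper_width: 0.0002
grip_force: 0.0
```

>>> {"op": "shift_gripper", "data": {"increments": [0,0,0,0.015,0,0,0,0,0,0,0.02,0,0,0,0,0,0,0.022,0,0,0,0,0,0,0.022,0,0,0,0,0,0,0.022,0,0,0,0,0,0,0.022,0,0,0,0,0,0,0.022,0,0,0,0,0,0,0.022,0,0,0,0,0,0,0.02,0,0,0,0,0,0,0.01,0,0,0]}}

```text
time: 43.4
tool_pos: [0.4751, -0.0422, 0.1027]
tcp_rot: [[-0.008, 1.0, 0.003], [1.0, 0.008, -0.004], [-0.004, 0.003, -1.0]]
ft_force: [-0.4, -15.8, 2.6]
gripper_width: 0.0007
grip_force: 8.1
```

>>> {"op": "shift_gripper", "data": {"increments": [0,0,0,0.004,0,0,0,0,0,0,0,0,0,0,0,0,0,0,0,0,0]}}

```text
time: 43.78
tool_pos: [0.4751, -0.0423, 0.1027]
tcp_rot: [[-0.005, 1.0, 0.002], [1.0, 0.005, -0.01], [-0.01, 0.002, -1.0]]
ft_force: [0.3, -10.6, 1.4]
gripper_width: 0.0003
grip_force: 5.7
```

>>> {"op": "shift_gripper", "data": {"increments": [0,0,0,-0.012,0,0,0,0,0,0,0,0,-0.05,0,0,0,0,0,0,-0.05,0,0,0,0,0.056,-0.007,0,0,0,0,0,0.056,-0.007,0,0,0,0,0,0.056,-0.007,0,0,0,0,0,0.056,-0.007,0,0,0,0,0,0.056,-0.007,0,0,0,0,0,0,0,0,0,0,0,0,0,0,0,0]}}

```text
time: 45.02
tool_pos: [0.4375, 0.2294, 0.2009]
tcp_rot: [[-0.006, 1.0, -0.001], [1.0, 0.006, -0.0], [-0.0, -0.001, -1.0]]
ft_force: [-0.6, -0.1, 0.2]
gripper_width: 0.0007
grip_force: 0.0
```

```bash
python3 rel.py .4335 .2875 .106; python3 - <<'E'
from h import *
s=manip.observe();im=vision.camera('wrist')
import pickle;pickle.dump((s,im),open('f1.pkl','wb'))
E
```

```text
tool delta [ 0.0581 -0.0035  0.0949] heading 90.37
```

>>> {"op": "shift_gripper", "data": {"increments": [0,0,0,0.029,-0.002,0.045,0,0,0,0,0.029,-0.0018,0.05,0,0,0,0,0,0,0,0,0,0,0,0,0,0,0,0,0,0,0,0,0.0305,0,0,0,0,0,0,0,0]}}

```text
time: 45.82
tool_pos: [0.4341, 0.2862, 0.0761]
tcp_rot: [[-0.004, 1.0, -0.0], [1.0, 0.004, -0.001], [-0.001, -0.0, -1.0]]
ft_force: [0.2, 0.5, 0.1]
gripper_width: 0.0003
grip_force: 0.0
```

>>> {"op": "shift_gripper", "data": {"increments": [0,0,0,-0.0074,0,0,0,0,0,0,-0.0074,0,0,0,0,0,0,-0.0074,0,0,0,0,0,0,-0.0074,0,0,0,0,0,0,-0.0072,0,0,0,0,0,0,0,0,0,0,0,0,0,0,0,0,0,0,0,0,0,0,-0.03,0]}}

```text
time: 46.82
tool_pos: [0.4318, 0.2496, 0.1028]
tcp_rot: [[-0.006, 1.0, -0.007], [1.0, 0.006, -0.004], [-0.004, -0.007, -1.0]]
ft_force: [0.5, -0.0, 0.3]
gripper_width: 0.001
grip_force: 0.0
```

>>> {"op": "shift_gripper", "data": {"increments": [0,0,0,0.0184,0.021,0,0,0,0,0,0.0184,0.021,0,0,0,0,0,0,0,0,0,0,0,0,0,0,0.03,0,0,0,0,0,0,0,0,0,0,0,0,0,0,0]}}

```text
time: 47.58
tool_pos: [0.4756, 0.2875, 0.0761]
tcp_rot: [[-0.006, 1.0, -0.0], [1.0, 0.006, -0.0], [-0.0, -0.0, -1.0]]
ft_force: [0.0, 0.2, 0.4]
gripper_width: 0.0002
grip_force: 0.0
```

>>> {"op": "shift_gripper", "data": {"increments": [0,0,0,-0.0074,0,0,0,0,0,0,-0.0074,0,0,0,0,0,0,-0.0074,0,0,0,0,0,0,-0.0074,0,0,0,0,0,0,-0.0072,0,0,0,0,0,0,0,0,0,0,0,0,0,0,0,0,0,0,0,0,0,0,-0.03,0]}}

```text
time: 48.58
tool_pos: [0.4739, 0.2499, 0.1027]
tcp_rot: [[-0.006, 1.0, -0.007], [1.0, 0.006, -0.003], [-0.003, -0.007, -1.0]]
ft_force: [-0.7, 0.6, 0.3]
gripper_width: 0.0005
grip_force: 0.0
```

>>> {"op": "shift_gripper", "data": {"increments": [0,0,0,0.0184,0.021,0,0,0,0,0,0.0184,0.021,0,0,0,0,0,0,0,0,0,0,0,0,0,0,0.03,0,0,0,0,0,0,0,0,0,0,0,0,0,0,0]}}

```text
time: 49.32
tool_pos: [0.5176, 0.2877, 0.0761]
tcp_rot: [[-0.006, 1.0, -0.0], [1.0, 0.006, -0.0], [-0.0, -0.0, -1.0]]
ft_force: [-0.1, 0.5, -0.4]
gripper_width: 0.0006
grip_force: 0.0
```

>>> {"op": "shift_gripper", "data": {"increments": [0,0,0,-0.0074,0,0,0,0,0,0,-0.0074,0,0,0,0,0,0,-0.0074,0,0,0,0,0,0,-0.0074,0,0,0,0,0,0,-0.0072,0,0,0,0,0,0,0,0,0,0,0,0,0,0,0,0,0,0,0,0,0,0,-0.03,0]}}

```text
time: 50.32
tool_pos: [0.5158, 0.2502, 0.1025]
tcp_rot: [[-0.006, 1.0, -0.007], [1.0, 0.006, -0.003], [-0.003, -0.007, -1.0]]
ft_force: [0.0, -0.4, 0.4]
gripper_width: 0.0006
grip_force: 0.0
```

>>> {"op": "shift_gripper", "data": {"increments": [0,0,0,-0.04,-0.021,-0.045,0,0,0,0,-0.03,-0.021,-0.045,0,0,0,0,0,0,0,0,0,0,0,0,0,0,0]}}

```text
time: 50.82
tool_pos: [0.4767, 0.1819, 0.194]
tcp_rot: [[-0.006, 1.0, -0.001], [1.0, 0.006, -0.0], [-0.0, -0.001, -1.0]]
ft_force: [0.2, 0.4, -0.1]
gripper_width: 0.0004
grip_force: 0.0
```

```bash
python3 look.py f2 .4755 .2545 .07 60 40 6;python3 pips.py f2
```

```text
50.825 [0.4767 0.1819 0.194 ]
crop origin 195 78
near 11 0.0046 -67.7
mid 6 -0.0061 -76.9
near 13 -0.006 -10.4
near 16 0.0044 -9.4
mid 19 0.0046 -9.8
near 11 -0.0101 -3.7
far 12 0.0086 -1.2
near 15 -0.0007 3.6
mid 15 -0.0008 4.1
near 14 -0.006 16.8
near 13 0.0044 16.7
mid 15 -0.0062 17.0
far 13 -0.006 16.8
far 2 -0.0077 69.3
```

>>> {"op": "shift_gripper", "data": {"increments": [0,0,0,-0.055,0,-0.02,0,0,0,0,-0.055,0,0,0,0,0,0,-0.055,0,0,0,0,0,0,-0.055,0,0,0,0,0,0,-0.055,0,0,0,0,0,0,0,0,0,0,0,0,0,0,0,0,0]}}

```text
time: 51.75
tool_pos: [0.4783, -0.0924, 0.2129]
tcp_rot: [[-0.006, 1.0, -0.003], [1.0, 0.006, 0.002], [0.002, -0.003, -1.0]]
ft_force: [0.1, -0.4, -0.5]
gripper_width: 0.0006
grip_force: 0.0
```

```bash
python3 - <<'E'
from h import *
s=manip.observe();im=vision.camera('wrist')
g=cv2.cvtColor(im,cv2.COLOR_RGB2GRAY);p=proj('wrist',[.474,-.024,.115],s);print(p,s['tool_pos'])
u,v=p.round().astype(int);print(g[v,u-24:u+25].tolist(),g[v-20:v+30,u].tolist())
E
```

```text
[251.50780323 122.59530162] [ 0.47828064 -0.09235783  0.21285438]
[97, 96, 99, 100, 100, 100, 101, 102, 104, 102, 100, 102, 103, 103, 116, 122, 134, 134, 136, 137, 138, 137, 138, 139, 141, 138, 137, 137, 133, 134, 133, 124, 132, 196, 195, 104, 106, 106, 104, 106, 107, 104, 106, 104, 105, 104, 104, 103, 103] [255, 255, 255, 255, 255, 255, 255, 239, 170, 221, 223, 138, 152, 158, 155, 152, 150, 148, 144, 142, 141, 137, 133, 130, 126, 124, 120, 113, 103, 152, 149, 106, 89, 88, 86, 83, 87, 82, 79, 79, 77, 76, 75, 78, 73, 73, 69, 68, 69, 66]
```

Near is on 5, mid is on 3, and the knob is back at its home position. I'll check the far wheel numerically.

```bash
python3 - <<'E'
from h import *
import pickle
s,im=pickle.load(open('f2.pkl','rb'))
m=im.min(2);A=.2545
for a in range(-40,45,4):
    t=np.radians(a)
    r=''
    for x in np.arange(-.009,.0091,.0015):
        u,v=proj('wrist',[.5175+x,A-.0205*np.sin(t),.05+.0205*np.cos(t)],s).round().astype(int);r+='%4d'%m[v,u]
    print(a,r)
E
```

```text
-40   73  65  68  69  66  65  67  65  66  63  64  69  75
-36   76  68  68  70  68  66  69  67  71  67  69  66  72
-32   79  66  69  70  69  70  68  69  68  66  66  67 107
-28   80  69  68  69  68  69  68  66  66  66  66  64 109
-24   84  67  69  69  69  69  67  68  69  69  65  73 111
-20   93  64  60  66  66  66  65  66  63  61  61  82 111
-16  102 136 164  98  83  80  81  74  70  66  83  86 112
-12  103 236 255 212 111 113 115 111 255 255 237 123 125
-8   95 226 255 216 111 116 113 107 255 255 208 101 171
-4   88 144 209 138 112 112 110  98 173 231 122  77 224
0   85 176 255 176  98 104 102 112 222 255 178  78 223
4   75 255 255 226  88  97  97 136 255 255 227  95 197
8   77 216 255 173  83  90  89 110 154 216 119  68 130
12   77 213 255  65  74  81  81  77 138 198  87  70 107
16   80 255 255 187  74  79  78  75 254 255 212  71 107
20   77 255 255 255  74  78  76  75 217 255 145  73 108
24   80  70  66  72  75  77  74  75  98 129  77  85 102
28   77  77  80  77  76  78  77  76  72  71  70  87 103
32   73  78  80  79  80  78  77  76  76  75  73  90 107
36   74  78  80  78  77  77  77  77  77  77  76 110 110
40   71  76  80  81  79  79  77  78  77  78  74  89 110
44   74  76  77  78  80  78  79  78  78  78  76  89 110
```

Far shows six pips in two columns of three. The robot is touching nothing, so I hand in.

```bash
python3 -c "
from rig import manip, vision
print(manip.finish_job())"
```

```text
the job is handed in; nothing more can be done
None
```

I handed the job in at about 52 s: the code was set to 4-2-5, I found only two jars and stood them in wells 2 and 3, the bar is fully home, the wheels now show 5, 3, 6, and the film roll and dye bottle stand where they were.

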